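# Tamp the desiccant blocks level in their tray

### The job

Two of the chunky desiccant blocks in the two-lane tray ride up on the others. Take the spring tamper from its cup by the handle and tamp each one down with its foot until all the blocks lie flat on the tray floor, level with each other, pressing each firmly for a moment, with about 19 newtons and never more than 24, and keeping the fingers off the blocks; then hang the tamper back upright in its cup. Leave the other things on the desk where they are.

Things in the scene. Friction and masses are not known exactly. Their poses are not given: they have to be found in the camera images.
- bin: two-lane aluminium tray, fixed, on levelling feet (underside 3 to 12 mm above the desk), 94 (x) x 140 (y) x 26 mm; origin: centre of its underside. Floor at z = 4 mm, wall tops at 26 mm. Lanes along its y, 38 x 130 mm inside: lane a at x = -22, lane b at x = +22 mm. A flat block has its middle at z = 16, its top at 28 mm. A lane takes its four blocks flat in a row with 10 mm to spare
- block_a1: pale chunky desiccant block, 34 (x) x 30 (y) x 24 (z) mm, 24 to 39 g, steep chamfers at its y ends (top and bottom flats 20 mm long in y); origin at its middle. At the start it lies flat in lane a and can slide along it
- block_a2: pale chunky desiccant block, 34 (x) x 30 (y) x 24 (z) mm, 24 to 39 g, steep chamfers at its y ends (top and bottom flats 20 mm long in y); origin at its middle. At the start it lies flat in lane a and can slide along it
- block_a3: pale chunky desiccant block, 34 (x) x 30 (y) x 24 (z) mm, 24 to 39 g, steep chamfers at its y ends (top and bottom flats 20 mm long in y); origin at its middle. At the start it lies flat in lane a and can slide along it
- block_a4: pale chunky desiccant block, 34 (x) x 30 (y) x 24 (z) mm, 24 to 39 g, steep chamfers at its y ends (top and bottom flats 20 mm long in y); origin at its middle. At the start it rides on block_a1 and block_a2, wedged in the gap between them, its top about 21 mm above theirs; it stays up until pressed
- block_b1: pale chunky desiccant block, 34 (x) x 30 (y) x 24 (z) mm, 24 to 39 g, steep chamfers at its y ends (top and bottom flats 20 mm long in y); origin at its middle. At the start it lies flat in lane b and can slide along it
- block_b2: pale chunky desiccant block, 34 (x) x 30 (y) x 24 (z) mm, 24 to 39 g, steep chamfers at its y ends (top and bottom flats 20 mm long in y); origin at its middle. At the start it lies flat in lane b and can slide along it
- block_b3: pale chunky desiccant block, 34 (x) x 30 (y) x 24 (z) mm, 24 to 39 g, steep chamfers at its y ends (top and bottom flats 20 mm long in y); origin at its middle. At the start it lies flat in lane b and can slide along it
- block_b4: pale chunky desiccant block, 34 (x) x 30 (y) x 24 (z) mm, 24 to 39 g, steep chamfers at its y ends (top and bottom flats 20 mm long in y); origin at its middle. At the start it rides on block_b1 and block_b2, wedged in the gap between them, its top about 21 mm above theirs; it stays up until pressed
- tamper: spring tamper hanging upright in its cup: round wooden handle 26 mm across, from 5 to 76 mm above the origin, with a steel flange 68 mm across, 5 mm thick, below it; 0.14 to 0.23 kg. Origin: centre of the flange's underside; z up. A stem with a flat round steel foot 38 mm across hangs below: the foot's underside lies 28 to 40 mm below the origin, as the screw is set (it stays so; not measured: feel for contact)
- tamper_foot (a joint): how far the tamper's foot is pushed up, against its spring: 0 = fully out, stop at 0.004 m. The force is 1.5 N + 12 N per mm: 1 mm is 13.5 N, 1.5 mm is 19.5 N, 1.875 mm is 24 N
- rest: the tamper's cup: round dark steel cup, fixed to the desk, 58 mm across (52 mm inside), 52 mm tall, flared at its base; origin at the centre of its underside. The tamper hangs in it with the flange on the rim, so its origin is then 52 mm above this one
- dish_large: bystander: covered culture dish, loose on the desk; not to be disturbed
- coverslip_box: bystander: coverslip box, loose on the desk; not to be disturbed
- tweezers: bystander: tweezers, loose on the desk; not to be disturbed
- objective_case_0: bystander: objective case, loose on the desk; not to be disturbed
Not all that is in view belongs to the job. What is shaped like the tamper but pink is not meant.

How it is judged (in metres and radians):
On the way:
1. all eight blocks lie flat on the tray floor while the tamper is pressed down firmly on the blocks, its spring 1.125 to 1.875 mm in (15 to 24 N) (z of block_a1 in the frame of bin between 0.014 and 0.018 m and z of block_a2 in the frame of bin between 0.014 and 0.018 m and z of block_a3 in the frame of bin between 0.014 and 0.018 m and z of block_a4 in the frame of bin between 0.014 and 0.018 m and z of block_b1 in the frame of bin between 0.014 and 0.018 m and z of block_b2 in the frame of bin between 0.014 and 0.018 m and z of block_b3 in the frame of bin between 0.014 and 0.018 m and z of block_b4 in the frame of bin between 0.014 and 0.018 m and value of joint tamper_foot above 0.001125 m and x of tamper in the frame of bin between -0.047 and 0.047 m and y of tamper in the frame of bin between -0.07 and 0.07 m), for 0.2 s.
At the end, for the whole second after the job is handed in: all eight blocks lie flat on the tray floor (middle 14 to 18 mm above the tray's underside); the tamper hangs upright (within 0.08 rad) and still in its cup, flange down on the rim (within 3 mm), within 10 mm of the cup's axis (z of block_a1 in the frame of bin between 0.014 and 0.018 m and z of block_a2 in the frame of bin between 0.014 and 0.018 m and z of block_a3 in the frame of bin between 0.014 and 0.018 m and z of block_a4 in the frame of bin between 0.014 and 0.018 m and z of block_b1 in the frame of bin between 0.014 and 0.018 m and z of block_b2 in the frame of bin between 0.014 and 0.018 m and z of block_b3 in the frame of bin between 0.014 and 0.018 m and z of block_b4 in the frame of bin between 0.014 and 0.018 m and horizontal distance between tamper and rest below 0.01 m and z of tamper in the frame of rest below 0.055 m and angle between tamper's own z axis and vertical below 0.08 rad and linear speed of tamper below 0.02 m/s); the robot touches nothing.
It fails at once if the tamper's foot is pushed with more than 24 N (spring more than 1.875 mm in) (value of joint tamper_foot above 0.001875 m).
It fails at once if the fingers press on a block (contact force between the fingers and block_a1 above 1 N or contact force between the fingers and block_a2 above 1 N or contact force between the fingers and block_a3 above 1 N or contact force between the fingers and block_a4 above 1 N or contact force between the fingers and block_b1 above 1 N or contact force between the fingers and block_b2 above 1 N or contact force between the fingers and block_b3 above 1 N or contact force between the fingers and block_b4 above 1 N).
It fails at once if a loose bystander is moved by more than 30 mm (distance of any of dish_large, coverslip_box, tweezers, objective_case_0 from where it was at the start of the episode above 0.03 m).
It also fails if it takes over 67 s, if anything falls off the work surface, if the arm or the gripper's body presses on something with over 40 N, if the wrist force passes 120 N, or if a joint passes its speed limit or range.

### The arm

A 6-joint arm with a two-finger parallel gripper is mounted at the origin on a cart in front of the work surface, level with it; the furniture and walls round the work are solid. World frame = base frame: x ahead of the robot, y to its left, z up, the work surface at z = 0. Lengths are in mm, angles in rad, forces in N, time in s.
With the tool pointing down it reaches from about 350 to 975 mm from the base axis. Payload 7.1 kg.
Tool frame: the origin (TCP) lies between the finger pads; the fingertips stand 14 mm ahead of it and the grasp point (between the pads) lies 5 mm behind it (ctrl.tcp_to_tips is the distance from the TCP to the fingertips, in mm); z points along the fingers, y is the line along which they close (so a half turn about z gives the same grasp; the last joint's range is limited). The gripper opens to 88 mm and grips with 3 to 60 N. Pads are 20 mm wide; open, the fingers measure 115 mm over their backs; the gripper's body (75 mm by 178 mm) begins 61 mm behind the grasp point.
Start: joints at [-1.29, 0.423, 1.63, -0, 1.089, -0.019], TCP at [184.599, -597.1, 236.675] pointing down, gripper open.
Joint ranges: [-3, 3], [-0.9, 2.11], [0.09, 2.58], [-1.31, 4.45], [0.11, 2.69], [-2.54, 2.54]. Speed limits (rad/s): [2.39, 2.39, 3.01, 3.14, 3.14, 3.14].

### API

Orientations are given as a rotation vector (axis times angle).
In Python, from workcell import ctrl gives the robot as it stands.
- The arm moves only by the tool apply_moves, never from a script. Its argument "series" is a list that holds one entry, the list of rows, each a list of 7 numbers: the shift along the tool's x, y, z in cm, then the turn, a rotation vector about the tool's x, y, z in degrees, then the opening, from 0 (shut) to 1 (fully open). A call has 1 to 12 rows; each row shifts and turns the commanded pose from where the row before left it, along the tool's axes as they then stand; what a row does not reach is not made up. A row lasts 1/10 s, in which the tool goes at most 50 mm and 8.59 degrees, less where a joint would pass 70% of its speed; a pose out of reach is approached as far as the arm can. A call with a gripper value outside its range is refused whole. The fingers move at their own pace and stop on an object; the grip force is fixed at half the most. Time passes only in rows, so rows that do not move let the fingers close. It gives the time, the measured TCP pose, the force and the opening at its end, in the units of the state.
- ctrl.get_obs(): the state, without advancing time (a new reading comes with each control period).
- ctrl.get_image(name): name is "side" or "top"; returns a dict with "img" (480x640x3 uint8, blue, green, red), "K" (3x3 intrinsics, pixels), "cam_to_world" (4x4, takes a point from camera to world coordinates). Camera axes: x right, y down, z forward; pixel columns grow to the right and rows downward; lengths in mm; the calibration is good to about 2 mm. A picture is of the moment at which its call begins. There is no depth.
- ctrl.close_job(): hands the job in, once; it reports no verdict.
The state is a dict: "t": time; "qpos": joint angles; "qvel": joint speeds; "joint_torque": joint torques, N m; "ee_pos": TCP position; "orientation": TCP orientation; "ft_force": force on the tool from outside, world axes, zero at the start; "moment": the same for the moment, N m; "width": finger opening in mm.
Only numpy, scipy, OpenCV 4.12 (cv2) and the standard library are available. Lean on these libraries where they do the work, as an engineer would, in place of code of your own. Each camera call takes 0.05 s, during which the arm holds its last target. There are 200 camera calls.

## Working session

There is one attempt and no reset: what is moved stays moved. The work goes in short steps, Python scripts to look and compute and a tool call to move; the robot and the scene stay as the last step left them, time stands still between calls to the robot, and variables do not carry over. Pictures are saved under pics/ and viewed, on a budget of 10 in all, crops included, one or two more only if the job needs it, and the job is handed in when it is done.

Besides the shell and the picture viewer there is one more tool, called by a JSON object that holds its "op" and its "data", one argument or row to a line. apply_moves: Moves the arm, as the interface text tells. Its arguments: {"type":"object","properties":{"series":{"type":"array","items":{"type":"array","items":{"type":"array","items":{"type":"number"}}}}},"required":["series"]}

```bash
ls; mkdir -p pics
python3 - <<'E'
from workcell import ctrl
import cv2,numpy as np
for n in("side","top"):
    d=ctrl.get_image(n);cv2.imwrite(f"pics/{n}0.png",d["img"]);np.savez(f"pics/{n}0.npz",**d)
    print(n,d["K"].tolist(),np.round(d["cam_to_world"],3).tolist())
o=ctrl.get_obs();print(o)
E
```

```text
pics
side [[523.1140481021562, 0.0, 325.6170342080467], [0.0, 523.1140481021562, 245.15930698807438], [0.0, 0.0, 1.0]] [[-0.867, -0.214, 0.449, 8.542], [-0.497, 0.333, -0.801, 795.638], [0.022, -0.918, -0.395, 513.69], [0.0, 0.0, 0.0, 1.0]]
top [[433.68138038509886, 0.0, 324.97622500344266], [0.0, 433.68138038509886, 239.63245890356967], [0.0, 0.0, 1.0]] [[0.023, -0.996, 0.088, 415.754], [-1.0, -0.023, -0.001, -81.43], [0.003, -0.088, -0.996, 994.649], [0.0, 0.0, 0.0, 1.0]]
{'t': 0.1, 'qpos': array([-1.29001262e+00,  4.23753929e-01,  1.63055221e+00, -1.59231953e-05,
        1.08855092e+00, -1.90148614e-02]), 'qvel': array([ 4.33773742e-04, -6.59373612e-04, -4.50744242e-04,  5.73349147e-04,
       -4.61220154e-05,  7.69693267e-04]), 'joint_torque': array([-2.75456323e-04, -5.45617747e+01, -2.74323642e+01,  6.45002956e-02,
        1.88467460e-02, -2.79426632e-05]), 'ee_pos': array([ 184.47079079, -596.70010753,  236.0100602 ]), 'orientation': array([-3.10512376e+00, -4.68985422e-01,  2.81062761e-04]), 'ft_force': array([ 0.40523714, -0.13262585, -0.27862172]), 'moment': array([0.01361939, 0.00142955, 0.00791259]), 'width': 88.1754973196544}
```

View pics/top0.png

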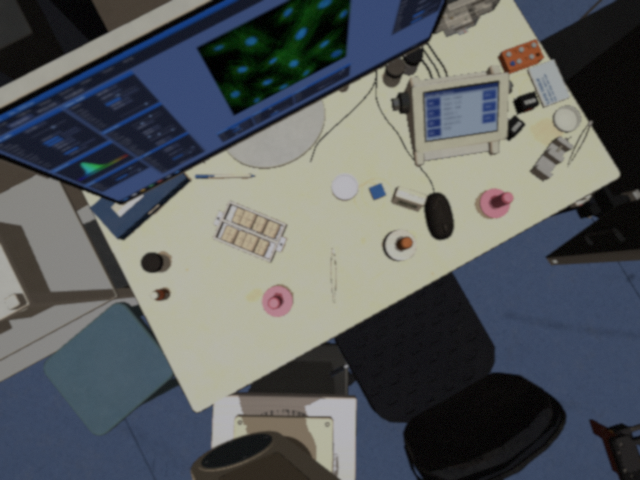

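View pics/side0.png

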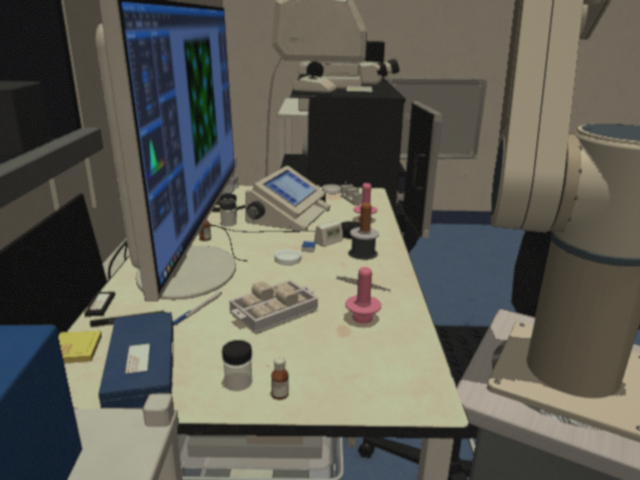

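The top view shows the tray at about (251,231), the brown-handled tamper in its cup at (400,245), and pink decoys at (278,300) and (495,203). In the side view the tamper is at (365,235) and the tray at (273,305). Next I'll zoom in and get segment positions.

```bash
cat > h.py <<'E'
import numpy as np,cv2
from workcell import ctrl
def ray(d,u,v):
    K=d["K"];T=d["cam_to_world"];r=T[:3,:3]@np.linalg.solve(K,[u,v,1.]);return T[:3,3],r
def onz(d,u,v,z):
    o,r=ray(d,u,v);return o+r*(z-o[2])/r[2]
def proj(d,p):
    T=d["cam_to_world"];q=d["K"]@(T[:3,:3].T@(np.array(p)-T[:3,3]));return q[:2]/q[2]
def tri(d1,a,d2,b):
    o1,r1=ray(d1,*a);o2,r2=ray(d2,*b)
    s=np.linalg.lstsq(np.c_[r1,-r2],o2-o1,rcond=None)[0]
    p,q=o1+s[0]*r1,o2+s[1]*r2;return (p+q)/2,np.linalg.norm(p-q)
E
python3 - <<'E'
from h import *
t=dict(np.load("pics/top0.npz"));s=dict(np.load("pics/side0.npz"))
for n,d in(("t",t),("s",s)):
    h=cv2.cvtColor(d["img"],cv2.COLOR_BGR2HSV)
    m=cv2.inRange(h,(4,110,40),(16,255,220))
    c,l,st,ce=cv2.connectedComponentsWithStats(m)
    for i in range(1,c):
        if st[i,4]>20:print(n,st[i],ce[i].round(1))
z=lambda d,x,y,w,hh,k:cv2.resize(d["img"][y:y+hh,x:x+w],None,fx=k,fy=k,interpolation=cv2.INTER_CUBIC)
a=z(t,205,190,100,80,4);b=z(t,370,215,60,60,5)
c=z(s,220,270,110,70,4);e=z(s,330,190,70,75,4)
W=np.zeros((600,800,3),np.uint8)
W[:320,:400]=a;W[:300,420:720]=b;W[320:600,:440]=c;W[300:600,460:740]=e
cv2.imwrite("pics/z1.png",W)
E
```

```text
t [499  40  44  33 739] [520.8  56.9]
t [397 238  15  11 126] [404.3 243. ]
t [158 290  10  10  60] [161.9 293.6]
s [360 202  11  30 263] [365.1 216.1]
s [200 221   9  19  56] [203.7 229.5]
s [272 370  16  12 152] [279.4 375.8]
```

View pics/z1.png

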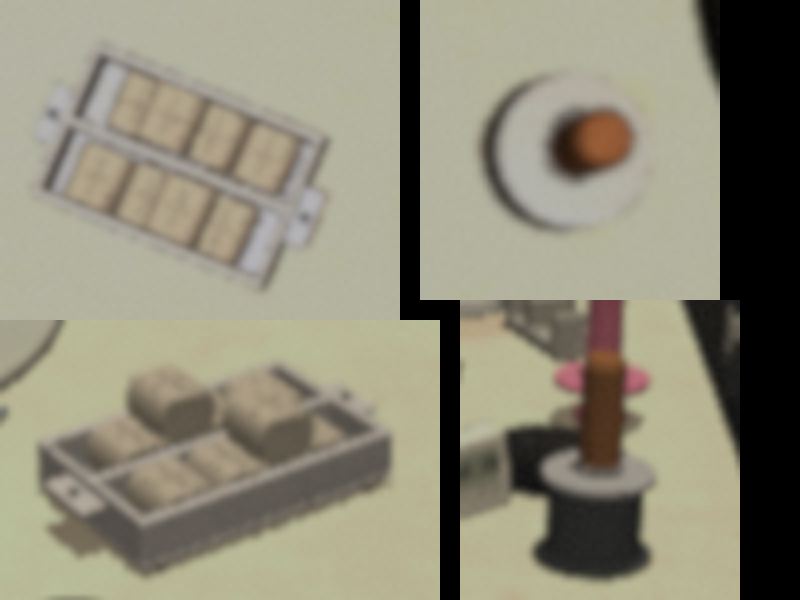

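The crops show raised blocks at crop (170,115) in the upper lane and (178,208) in the lower. The tray corners, the flange centre (top 400,245; side 364,232.5) and the handle top (407,242.6) are all clear.

Run:
```python
from h import *
t=dict(np.load("pics/top0.npz"));s=dict(np.load("pics/side0.npz"))
print("flange",onz(t,400,245.2,57).round(1),onz(s,364.25,232.5,57).round(1),tri(t,(400,245.2),s,(364.25,232.5)))
print("htop",onz(t,406.7,242.6,128).round(1),tri(t,(406.7,242.6),s,(365.7,203.5)))
C=[(103,45),(328,137),(265,288),(43,188)]
P=np.array([onz(t,205+(x)/4,190+(y)/4,33) for x,y in C]);print(P.round(1),P.mean(0).round(1))
print([np.linalg.norm(P[i]-P[(i+1)%4]).round(1) for i in range(4)])
# side corners: near-left(40,447) bottom near(148,520) right (390,435) far (278,365) in crop
S=[(278,365),(390,435),(148,520),(40,447)]
Q=np.array([onz(s,220+x/4,270+(y-320)/4,33) for x,y in S]);print(Q.round(1),Q.mean(0).round(1))
for i,j in((0,0),(1,1),(2,2),(3,3)):pass
for nm,x,y in(("up",170,115),("low",178,208)):print(nm,onz(t,205+x/4,190+y/4,56).round(1))
for a,b in((0,3),(3,2),(2,1),(1,0)):
    pass
import itertools
for i in range(4):
    for j in range(4):
        p,e=tri(t,(205+C[i][0]/4,190+C[i][1]/4),s,(220+S[j][0]/4,270+(S[j][1]-320)/4))
        if e<8:print(i,j,p.round(1),round(e,1))
```

```text
flange [ 490.3 -245.8   57. ] [ 488.4 -244.1   57. ] (array([ 489.93393312, -246.17218204,   56.0042898 ]), np.float64(1.015084079914286))
htop [ 490.2 -246.7  128. ] (array([ 490.14911937, -246.85529209,  127.65200677]), np.float64(0.20326539841020336))
[[582.3 130.3  33. ]
 [533.3   2.7  33. ]
 [448.3  35.   33. ]
 [501.  160.3  33. ]] [516.2  82.1  33. ]
[np.float64(136.7), np.float64(90.9), np.float64(135.9), np.float64(86.6)]
[[525.   18.7  33. ]
 [441.2  50.4  33. ]
 [491.9 170.9  33. ]
 [572.2 145.7  33. ]] [507.6  96.4  33. ]
up [540.6  87.2  56. ]
low [489.8  80.9  56. ]
0 3 [583.9 132.4  23.2] 0.2
1 0 [534.7   3.7  23.7] 0.5
2 1 [449.   36.3  24. ] 0.8
3 2 [500.7 161.5  25.5] 2.4
```

{"op": "apply_moves", "data": {
  "series": [
    [[3.3,-2.03,0,0,0,0,1],[3.3,-2.03,0,0,0,0,1],[3.3,-2.03,0,0,0,0,1],[3.3,-2.03,0,0,0,0,1],[3.3,-2.03,0,0,0,0,1],[3.3,-2.03,0,0,0,0,1],[3.3,-2.03,0,0,0,0,1],[3.3,-2.03,0,0,0,0,1],[3.3,-2.03,0,0,0,0,1],[3.3,-2.03,0,0,0,0,1],[3.3,-2.03,0,0,0,0,1],[3.2,-2.07,0,0,0,0,1]]
  ]
}}

```text
t: 1.3
ee_pos: [490.6, -245.9, 236.4]
orientation: [-3.106, -0.469, 0.001]
ft_force: [-0.3, -1.2, 0.2]
width: 87.9
```

```bash
cat >> h.py <<'E'
from scipy.spatial.transform import Rotation as Rn
def to(x,y,z):
    o=ctrl.get_obs();R=Rn.from_rotvec(o["orientation"]).as_matrix()
    print("at",o["t"],o["ee_pos"].round(2),"tool shift cm",(R.T@(np.array([x,y,z])-o["ee_pos"])/10).round(3),"F",o["ft_force"].round(2),"w",o["width"].round(2),"R",R.round(3).tolist(),"q",o["qpos"].round(2))
E
python3 - <<'E'
from h import *
to(490,-246.4,92)
t=dict(np.load("pics/top0.npz"));s=dict(np.load("pics/side0.npz"))
print("mon",tri(t,(110,200),s,(155,292)),onz(s,155,292,100),onz(t,110,200,100))
E
```

```text
Traceback (most recent call last):
  File "h.py", line 16, in to
    print("at",o["t"],o["ee_pos"].round(2),"tool shift cm",(R.T@(np.array([x,y,z])-o["ee_pos"])/10).round(3),"F",o["ft_force"].round(2),"w",o["width"].round(2),"R",R.round(3).tolist(),"q",o["qpos"].round(2))
                                                                                                                                            ^^^^^^^^^^^^^^^^
AttributeError: 'float' object has no attribute 'round'
```

{"op": "apply_moves", "data": {
  "series": [
    [[0,0,2.0,0,0,0,1],[0,0,2.0,0,0,0,1],[0,0,2.0,0,0,0,1],[0,0,2.0,0,0,0,1],[0,0,2.0,0,0,0,1],[0,0,2.0,0,0,0,1],[0,0,1.2,0,0,0,1],[0,0,1.2,0,0,0,1],[0,0,0,0,0,0,1]]
  ]
}}

```text
t: 2.2
ee_pos: [489.1, -246.9, 91.3]
orientation: [-3.105, -0.469, 0.003]
ft_force: [0.7, -0.2, -1.4]
width: 87.8
```

```bash
sed -i 's/o\["width"\].round(2)/round(o["width"],2)/' h.py
python3 - <<'E'
from h import *
to(490,-246.4,92)
t=dict(np.load("pics/top0.npz"));s=dict(np.load("pics/side0.npz"))
print("mon",tri(t,(110,200),s,(155,292)),onz(s,155,292,100),onz(t,110,200,100))
d=ctrl.get_image("side");e=ctrl.get_image("top")
z=lambda d,x,y,w,hh,k:cv2.resize(d["img"][y:y+hh,x:x+w],None,fx=k,fy=k,interpolation=cv2.INTER_CUBIC)
cv2.imwrite("pics/g1.png",np.hstack([z(d,300,130,130,140,3),z(e,340,175,130,140,3)]))
E
```

```text
at 2.2 [ 489.14 -246.93   91.35] tool shift cm [ 0.097 -0.025 -0.065] F [ 0.75 -0.2  -1.41] w 87.81 R [[0.955, 0.295, -0.002], [0.295, -0.955, 0.001], [-0.002, -0.002, -1.0]] q [-0.49  0.53  1.88 -0.    0.73  0.78]
mon (array([553.78329292, 337.59565975, 149.04580443]), np.float64(13.172873374805526)) [617.23038199 275.65270993 100.        ] [567.39628933 367.09500034 100.        ]
```

View pics/g1.png

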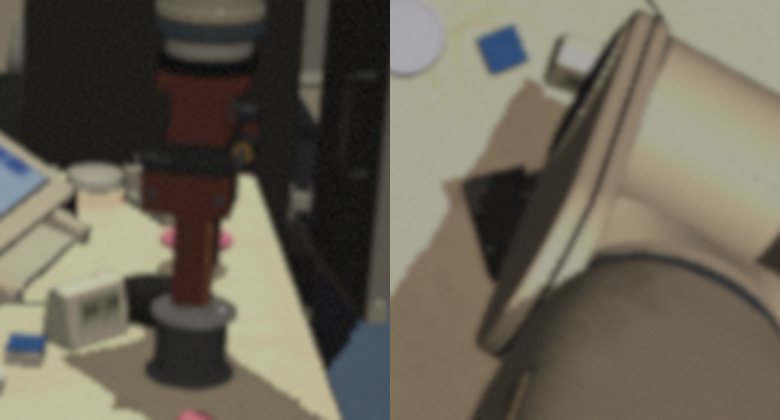

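The fingers (dark red) straddle the handle above the flange, centred. Now I'll close.

{"op": "apply_moves", "data": {
  "series": [
    [[0,0,0,0,0,0,0],[0,0,0,0,0,0,0],[0,0,0,0,0,0,0],[0,0,0,0,0,0,0],[0,0,0,0,0,0,0],[0,0,0,0,0,0,0],[0,0,0,0,0,0,0],[0,0,0,0,0,0,0]]
  ]
}}

```text
t: 3.1
ee_pos: [489.9, -247.3, 92.7]
orientation: [-3.106, -0.469, 0.0]
ft_force: [0.6, 0.7, -0.8]
width: 27.2
```

{"op": "apply_moves", "data": {
  "series": [
    [[0,0,-0.5,0,0,0,0],[0,0,-1,0,0,0,0],[0,0,-1,0,0,0,0],[0,0,-1,0,0,0,0],[0,0,-1,0,0,0,0],[0,0,-1,0,0,0,0],[0,0,-0.5,0,0,0,0],[0,0,-0.5,0,0,0,0],[0,0,-0.5,0,0,0,0],[0,0,0,0,0,0,0]]
  ]
}}

```text
t: 4.1
ee_pos: [490.2, -247.5, 163.2]
orientation: [3.106, 0.469, 0.001]
ft_force: [0.9, 0.3, -1.4]
width: 25.9
```

Run:
```python
from h import *
print("tgt low");to(490.5,81,163)
print("tgt up");to(540.6,85,163)
```

```text
tgt low
at 4.1 [ 490.15 -247.45  163.18] tool shift cm [ 9.733e+00 -3.137e+01  8.000e-03] F [ 0.92  0.28 -1.4 ] w 25.91 R [[0.955, 0.295, 0.001], [0.295, -0.955, -0.0], [0.001, 0.0, -1.0]] q [-0.49  0.41  1.85  0.    0.88  0.78]
tgt up
at 4.1 [ 490.15 -247.45  163.18] tool shift cm [ 1.4637e+01 -3.0273e+01  1.1000e-02] F [ 0.92  0.28 -1.4 ] w 25.91 R [[0.955, 0.295, 0.001], [0.295, -0.955, -0.0], [0.001, 0.0, -1.0]] q [-0.49  0.41  1.85  0.    0.88  0.78]
```

{"op": "apply_moves", "data": {
  "series": [
    [[0.5,-1.5,0,0,0,0,0],[1,-3.2,0,0,0,0,0],[1,-3.2,0,0,0,0,0],[1,-3.2,0,0,0,0,0],[1,-3.2,0,0,0,0,0],[1,-3.2,0,0,0,0,0],[1,-3.2,0,0,0,0,0],[1,-3.2,0,0,0,0,0],[1,-3.2,0,0,0,0,0],[0.8,-2.9,0,0,0,0,0],[0.46,-1.3,0,0,0,0,0],[0,0,0,0,0,0,0]]
  ]
}}

```text
t: 5.3
ee_pos: [490.2, 82.3, 162.4]
orientation: [-3.106, -0.474, 0.001]
ft_force: [0.7, -0.5, -2.1]
width: 25.3
```

Run:
```python
from h import *
to(491,80.5,163)
d=ctrl.get_image("side");e=ctrl.get_image("top");np.savez("pics/side1.npz",**d)
z=lambda d,x,y,w,hh,k:cv2.resize(d["img"][y:y+hh,x:x+w],None,fx=k,fy=k,interpolation=cv2.INTER_CUBIC)
cv2.imwrite("pics/g2.png",np.hstack([z(d,210,190,130,150,4),z(e,210,180,100,150,2.8)[:0] if 0 else np.zeros((600,1,3),np.uint8)]))
o=ctrl.get_obs();print(o["moment"])
```

```text
at 5.3 [490.24  82.3  162.41] tool shift cm [ 0.019  0.195 -0.059] F [ 0.67 -0.49 -2.05] w 25.32 R [[0.955, 0.298, -0.001], [0.298, -0.955, 0.0], [-0.001, -0.0, -1.0]] q [0.14 0.35 1.96 0.   0.83 1.41]
[ 0.02636544  0.06611383 -0.02173388]
```

View pics/g2.png

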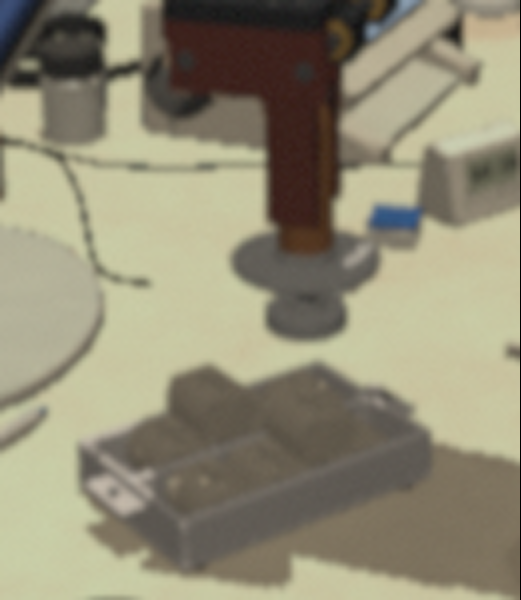

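Run:
```python
from h import *
s=dict(np.load("pics/side1.npz"));o=ctrl.get_obs();x,y=490.7,81.8
for z in(78,82,86,90,94):print(z,proj(s,(x-9.3,y+16.6,z)).round(1),"flange front",proj(s,(x-16.6,y+29.7,z+34)).round(1))
for z in(28,32,36):print("rim near corner",z,proj(s,(500.7,161,z)).round(1))
print("block top centres (60/50):",[ (proj(s,(541.3,86.8,z))).round(1) for z in(50,56,60)],[ (proj(s,(491,80.5,z))).round(1) for z in(50,56,60)])
import time
f=[]
print([ctrl.get_obs()["ft_force"][2].round(2) for _ in range(3)])
```

```text
78 [285.2 282.1] flange front [284.3 268.8]
82 [285.1 280.1] flange front [284.3 266.7]
86 [285.1 278.1] flange front [284.2 264.6]
90 [285.1 276.1] flange front [284.2 262.6]
94 [285.1 274.1] flange front [284.2 260.5]
rim near corner 28 [256.4 318.5]
rim near corner 32 [256.4 316.6]
rim near corner 36 [256.3 314.6]
block top centres (60/50): [array([262.4, 285.1]), array([262.3, 282.3]), array([262.2, 280.4])] [array([286.4, 290.5]), array([286.4, 287.6]), array([286.3, 285.7])]
[np.float64(-1.45), np.float64(-1.45), np.float64(-1.45)]
```

{"op": "apply_moves", "data": {
  "series": [
    [[0,0.1,0.5,0,0,0,0],[0,0,0.5,0,0,0,0],[0,0,0.5,0,0,0,0],[0,0,0.5,0,0,0,0],[0,0,0.4,0,0,0,0],[0,0,0.3,0,0,0,0],[0,0,0.2,0,0,0,0],[0,0,0,0,0,0,0]]
  ]
}}

```text
t: 6.2
ee_pos: [490.9, 79.6, 133.4]
orientation: [-3.106, -0.469, 0.001]
ft_force: [-0.1, 0.1, -1.3]
width: 25.4
```

Run:
```python
from h import *
to(491,80.5,130)
d=ctrl.get_image("side");np.savez("pics/side2.npz",**d)
z=lambda d,x,y,w,hh,k:cv2.resize(d["img"][y:y+hh,x:x+w],None,fx=k,fy=k,interpolation=cv2.INTER_CUBIC)
cv2.imwrite("pics/g3.png",z(d,220,220,120,100,6))
```

```text
at 6.2 [490.9   79.6  133.41] tool shift cm [ 0.036 -0.083  0.341] F [-0.12  0.14 -1.29] w 25.35 R [[0.955, 0.295, -0.0], [0.295, -0.955, -0.0], [-0.0, -0.0, -1.0]] q [0.14 0.4  1.98 0.   0.77 1.41]
```

View pics/g3.png

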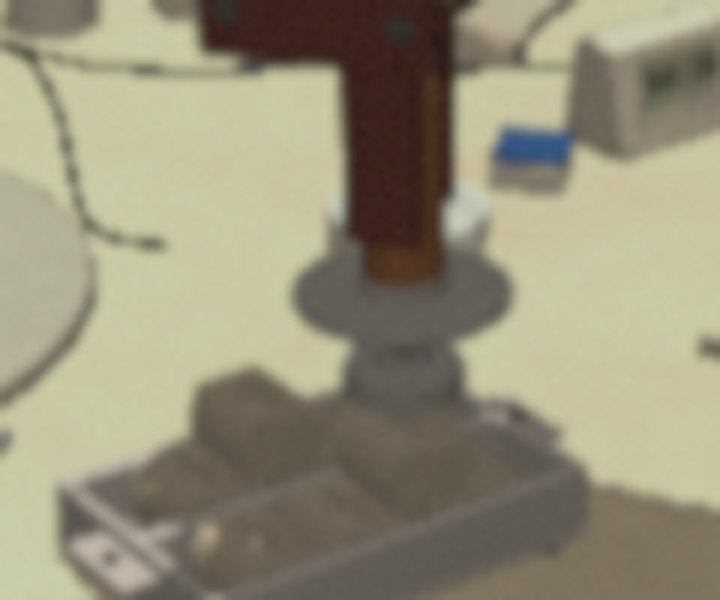

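{"op": "apply_moves", "data": {
  "series": [
    [[0,0,0.07,0,0,0,0],[0,0,0.07,0,0,0,0],[0,0,0,0,0,0,0]]
  ]
}}

```text
t: 6.55
ee_pos: [491.0, 79.6, 132.3]
orientation: [-3.106, -0.469, -0.0]
ft_force: [0.1, -0.2, -1.1]
width: 25.5
```

{"op": "apply_moves", "data": {
  "series": [
    [[0,0,0.07,0,0,0,0],[0,0,0.07,0,0,0,0],[0,0,0,0,0,0,0]]
  ]
}}

```text
t: 6.85
ee_pos: [490.9, 79.6, 130.8]
orientation: [-3.106, -0.469, 0.0]
ft_force: [0.3, 0.3, -1.6]
width: 25.7
```

{"op": "apply_moves", "data": {
  "series": [
    [[0,0,0.05,0,0,0,0],[0,0,0.05,0,0,0,0],[0,0,0,0,0,0,0]]
  ]
}}

```text
t: 7.15
ee_pos: [491.0, 79.6, 129.8]
orientation: [3.106, 0.469, -0.0]
ft_force: [-0.2, 0.5, -2.4]
width: 25.2
```

{"op": "apply_moves", "data": {
  "series": [
    [[0,0,0.07,0,0,0,0],[0,0,0,0,0,0,0]]
  ]
}}

```text
t: 7.35
ee_pos: [491.0, 79.6, 129.1]
orientation: [-3.106, -0.469, 0.0]
ft_force: [0.4, -0.6, -1.6]
width: 25.4
```

{"op": "apply_moves", "data": {
  "series": [
    [[0,0,0.07,0,0,0,0],[0,0,0,0,0,0,0]]
  ]
}}

```text
t: 7.55
ee_pos: [491.0, 79.6, 128.4]
orientation: [-3.106, -0.469, 0.0]
ft_force: [-0.4, 0.0, -1.2]
width: 25.4
```

{"op": "apply_moves", "data": {
  "series": [
    [[0,0,0.07,0,0,0,0],[0,0,0,0,0,0,0]]
  ]
}}

```text
t: 7.75
ee_pos: [491.0, 79.6, 127.7]
orientation: [-3.106, -0.469, 0.0]
ft_force: [-0.1, -0.6, -2.6]
width: 25.7
```

{"op": "apply_moves", "data": {
  "series": [
    [[0,0,0.07,0,0,0,0],[0,0,0,0,0,0,0]]
  ]
}}

```text
t: 7.95
ee_pos: [491.0, 79.6, 127.0]
orientation: [-3.106, -0.469, 0.0]
ft_force: [0.1, -0.6, -1.6]
width: 25.7
```

{"op": "apply_moves", "data": {
  "series": [
    [[0,0,0.07,0,0,0,0],[0,0,0,0,0,0,0]]
  ]
}}

```text
t: 8.15
ee_pos: [491.0, 79.6, 126.3]
orientation: [3.106, 0.469, -0.0]
ft_force: [-0.1, 0.4, -1.7]
width: 25.4
```

{"op": "apply_moves", "data": {
  "series": [
    [[0,0,0.07,0,0,0,0],[0,0,0,0,0,0,0]]
  ]
}}

```text
t: 8.35
ee_pos: [491.0, 79.6, 125.6]
orientation: [-3.106, -0.469, 0.0]
ft_force: [0.0, -0.1, -1.3]
width: 25.3
```

{"op": "apply_moves", "data": {
  "series": [
    [[0,0,0.07,0,0,0,0],[0,0,0,0,0,0,0]]
  ]
}}

```text
t: 8.55
ee_pos: [491.0, 79.6, 124.9]
orientation: [-3.106, -0.469, 0.0]
ft_force: [0.3, -0.0, -1.7]
width: 25.7
```

{"op": "apply_moves", "data": {
  "series": [
    [[0,0,0.07,0,0,0,0],[0,0,0,0,0,0,0]]
  ]
}}

```text
t: 8.75
ee_pos: [491.0, 79.6, 124.2]
orientation: [-3.106, -0.469, 0.0]
ft_force: [-0.1, -1.0, -2.0]
width: 25.4
```

{"op": "apply_moves", "data": {
  "series": [
    [[0,0,0.07,0,0,0,0],[0,0,0,0,0,0,0]]
  ]
}}

```text
t: 8.95
ee_pos: [491.0, 79.6, 123.5]
orientation: [3.106, 0.469, 0.0]
ft_force: [0.6, 0.0, -2.6]
width: 25.4
```

{"op": "apply_moves", "data": {
  "series": [
    [[0,0,0.07,0,0,0,0],[0,0,0,0,0,0,0]]
  ]
}}

```text
t: 9.15
ee_pos: [491.1, 79.6, 122.9]
orientation: [3.106, 0.469, 0.0]
ft_force: [-0.1, 0.2, -2.0]
width: 25.4
```

{"op": "apply_moves", "data": {
  "series": [
    [[0,0,0.07,0,0,0,0],[0,0,0,0,0,0,0]]
  ]
}}

```text
t: 9.35
ee_pos: [491.0, 79.6, 122.1]
orientation: [3.106, 0.469, 0.0]
ft_force: [0.3, -0.2, -0.7]
width: 25.8
```

{"op": "apply_moves", "data": {
  "series": [
    [[0,0,0.07,0,0,0,0],[0,0,0,0,0,0,0]]
  ]
}}

```text
t: 9.55
ee_pos: [491.0, 79.5, 121.4]
orientation: [3.106, 0.469, -0.0]
ft_force: [0.4, 0.3, -0.3]
width: 25.3
```

Run:
```python
from h import *
to(491,80.5,120)
d=ctrl.get_image("side")
z=lambda d,x,y,w,hh,k:cv2.resize(d["img"][y:y+hh,x:x+w],None,fx=k,fy=k,interpolation=cv2.INTER_CUBIC)
cv2.imwrite("pics/g4.png",z(d,220,220,120,100,6))
```

```text
at 9.55 [491.    79.53 121.42] tool shift cm [ 0.029 -0.093  0.142] F [ 0.44  0.35 -0.31] w 25.3 R [[0.955, 0.295, -0.0], [0.295, -0.955, -0.0], [-0.0, 0.0, -1.0]] q [ 0.14  0.42  1.99 -0.    0.74  1.41]
```

View pics/g4.png

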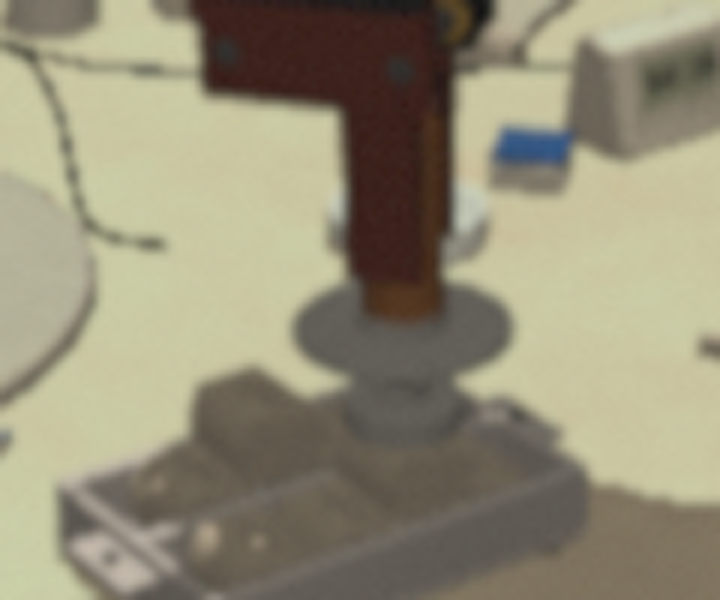

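The foot now sits on the lower-lane block (foot rim at crop 405,440), and the force has begun to rise. I'll keep the steps fine.

{"op": "apply_moves", "data": {
  "series": [
    [[0,0,0.05,0,0,0,0],[0,0,0,0,0,0,0]]
  ]
}}

```text
t: 9.8
ee_pos: [491.0, 79.5, 121.0]
orientation: [3.106, 0.469, -0.0]
ft_force: [-0.2, -1.2, -0.6]
width: 25.7
```

{"op": "apply_moves", "data": {
  "series": [
    [[0,0,0.05,0,0,0,0],[0,0,0,0,0,0,0]]
  ]
}}

```text
t: 10.0
ee_pos: [491.0, 79.6, 120.4]
orientation: [-3.106, -0.469, -0.0]
ft_force: [0.9, -0.3, -0.2]
width: 25.5
```

{"op": "apply_moves", "data": {
  "series": [
    [[0,0,0.05,0,0,0,0],[0,0,0.05,0,0,0,0]]
  ]
}}

```text
t: 10.2
ee_pos: [491.0, 79.6, 119.5]
orientation: [-3.106, -0.469, 0.0]
ft_force: [-0.2, -0.8, 0.6]
width: 25.7
```

{"op": "apply_moves", "data": {
  "series": [
    [[0,0,0.05,0,0,0,0],[0,0,0,0,0,0,0]]
  ]
}}

```text
t: 10.4
ee_pos: [491.0, 79.6, 118.9]
orientation: [3.106, 0.469, -0.0]
ft_force: [0.3, -0.7, -0.8]
width: 25.4
```

{"op": "apply_moves", "data": {
  "series": [
    [[0,0,0.05,0,0,0,0],[0,0,0.06,0,0,0,0],[0,0,0.05,0,0,0,0],[0,0,0,0,0,0,0]]
  ]
}}

```text
t: 10.8
ee_pos: [491.0, 79.6, 117.3]
orientation: [-3.106, -0.469, 0.0]
ft_force: [-0.0, 0.7, -1.6]
width: 25.3
```

{"op": "apply_moves", "data": {
  "series": [
    [[0,0,0.05,0,0,0,0],[0,0,0.06,0,0,0,0],[0,0,0.05,0,0,0,0],[0,0,0,0,0,0,0]]
  ]
}}

```text
t: 11.2
ee_pos: [491.0, 79.6, 115.7]
orientation: [3.106, 0.469, -0.0]
ft_force: [-0.9, 0.1, -0.8]
width: 25.3
```

{"op": "apply_moves", "data": {
  "series": [
    [[0,0,0.05,0,0,0,0],[0,0,0.06,0,0,0,0],[0,0,0.05,0,0,0,0],[0,0,0,0,0,0,0]]
  ]
}}

```text
t: 11.6
ee_pos: [491.0, 79.6, 114.1]
orientation: [-3.106, -0.469, 0.0]
ft_force: [-0.1, 0.1, -0.2]
width: 25.2
```

Run:
```python
from h import *
to(491,80.5,120)
d=ctrl.get_image("side")
z=lambda d,x,y,w,hh,k:cv2.resize(d["img"][y:y+hh,x:x+w],None,fx=k,fy=k,interpolation=cv2.INTER_CUBIC)
cv2.imwrite("pics/g5.png",z(d,220,220,120,100,6))
```

```text
at 11.6 [491.01  79.58 114.1 ] tool shift cm [ 0.026 -0.088 -0.59 ] F [-0.07  0.08 -0.17] w 25.21 R [[0.955, 0.295, -0.0], [0.295, -0.955, 0.0], [-0.0, -0.0, -1.0]] q [0.14 0.43 1.99 0.   0.72 1.41]
```

View pics/g5.png

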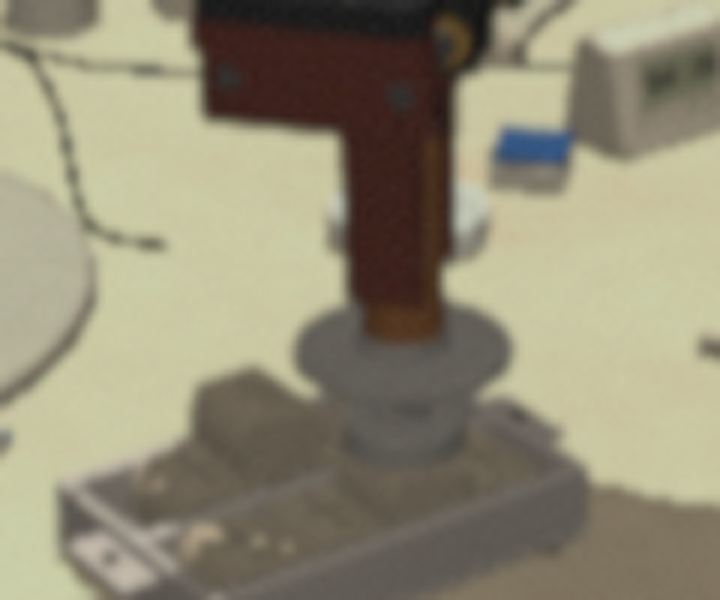

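The block is sinking under a light load, and the grip hasn't slipped.

{"op": "apply_moves", "data": {
  "series": [
    [[0,0,0.05,0,0,0,0],[0,0,0.06,0,0,0,0],[0,0,0.05,0,0,0,0],[0,0,0,0,0,0,0]]
  ]
}}

```text
t: 12.05
ee_pos: [490.9, 79.6, 112.4]
orientation: [-3.106, -0.469, 0.0]
ft_force: [-0.6, 0.4, -1.8]
width: 25.6
```

{"op": "apply_moves", "data": {
  "series": [
    [[0,0,0.05,0,0,0,0],[0,0,0.06,0,0,0,0],[0,0,0.05,0,0,0,0],[0,0,0,0,0,0,0]]
  ]
}}

```text
t: 12.45
ee_pos: [491.0, 79.6, 110.9]
orientation: [-3.106, -0.469, 0.0]
ft_force: [0.4, -0.1, -1.0]
width: 25.5
```

{"op": "apply_moves", "data": {
  "series": [
    [[0,0,0.05,0,0,0,0],[0,0,0.06,0,0,0,0],[0,0,0.05,0,0,0,0],[0,0,0,0,0,0,0]]
  ]
}}

```text
t: 12.85
ee_pos: [491.0, 79.5, 109.3]
orientation: [3.106, 0.469, -0.0]
ft_force: [0.2, -0.0, -1.8]
width: 25.4
```

{"op": "apply_moves", "data": {
  "series": [
    [[0,0,0.05,0,0,0,0],[0,0,0.06,0,0,0,0],[0,0,0.05,0,0,0,0],[0,0,0,0,0,0,0]]
  ]
}}

```text
t: 13.25
ee_pos: [491.0, 79.6, 107.7]
orientation: [-3.106, -0.469, 0.0]
ft_force: [0.6, -0.5, -1.5]
width: 25.3
```

{"op": "apply_moves", "data": {
  "series": [
    [[0,0,0.05,0,0,0,0],[0,0,0.06,0,0,0,0],[0,0,0.05,0,0,0,0],[0,0,0,0,0,0,0]]
  ]
}}

```text
t: 13.65
ee_pos: [491.0, 79.6, 106.1]
orientation: [-3.106, -0.469, 0.0]
ft_force: [-0.6, -0.2, -1.0]
width: 25.5
```

{"op": "apply_moves", "data": {
  "series": [
    [[0,0,0.05,0,0,0,0],[0,0,0.06,0,0,0,0],[0,0,0.05,0,0,0,0],[0,0,0,0,0,0,0]]
  ]
}}

```text
t: 14.05
ee_pos: [490.9, 79.6, 104.5]
orientation: [-3.106, -0.469, 0.0]
ft_force: [-0.2, 0.9, -1.6]
width: 25.1
```

{"op": "apply_moves", "data": {
  "series": [
    [[0,0,0.05,0,0,0,0],[0,0,0.06,0,0,0,0],[0,0,0.05,0,0,0,0],[0,0,0,0,0,0,0]]
  ]
}}

```text
t: 14.45
ee_pos: [491.0, 79.6, 102.9]
orientation: [-3.106, -0.469, 0.0]
ft_force: [-0.3, 0.5, -1.8]
width: 25.6
```

{"op": "apply_moves", "data": {
  "series": [
    [[0,0,0.05,0,0,0,0],[0,0,0.04,0,0,0,0],[0,0,0,0,0,0,0]]
  ]
}}

```text
t: 14.75
ee_pos: [491.2, 79.6, 102.4]
orientation: [-3.106, -0.469, -0.001]
ft_force: [-0.4, -0.3, 3.9]
width: 25.6
```

{"op": "apply_moves", "data": {
  "series": [
    [[0,0,0.05,0,0,0,0],[0,0,0,0,0,0,0],[0,0,0,0,0,0,0]]
  ]
}}

```text
t: 15.05
ee_pos: [491.2, 79.6, 102.1]
orientation: [-3.106, -0.469, -0.001]
ft_force: [-2.6, 0.3, 7.4]
width: 25.5
```

{"op": "apply_moves", "data": {
  "series": [
    [[0,0,0.07,0,0,0,0],[0,0,0,0,0,0,0],[0,0,0,0,0,0,0]]
  ]
}}

```text
t: 15.35
ee_pos: [491.3, 79.6, 101.7]
orientation: [-3.106, -0.469, -0.001]
ft_force: [-2.0, -0.3, 11.8]
width: 25.1
```

{"op": "apply_moves", "data": {
  "series": [
    [[0,0,0.07,0,0,0,0],[0,0,0,0,0,0,0],[0,0,0,0,0,0,0]]
  ]
}}

```text
t: 15.65
ee_pos: [491.4, 79.6, 101.3]
orientation: [3.106, 0.469, 0.001]
ft_force: [-4.6, -0.4, 15.6]
width: 25.7
```

Run:
```python
from h import *
to(491,80.5,120)
d=ctrl.get_image("side")
z=lambda d,x,y,w,hh,k:cv2.resize(d["img"][y:y+hh,x:x+w],None,fx=k,fy=k,interpolation=cv2.INTER_CUBIC)
cv2.imwrite("pics/g6.png",z(d,220,220,120,100,6))
```

```text
at 15.65 [491.42  79.65 101.33] tool shift cm [-0.013 -0.093 -1.867] F [-4.55 -0.37 15.58] w 25.67 R [[0.955, 0.295, 0.001], [0.295, -0.955, 0.0], [0.001, 0.0, -1.0]] q [0.14 0.45 1.99 0.   0.69 1.41]
```

View pics/g6.png

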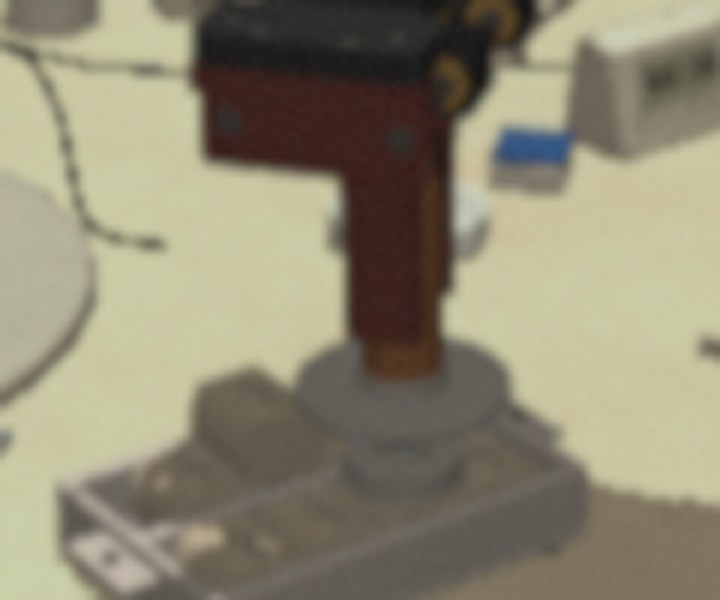

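The block is flat under the foot at about 17 N. I'll press slightly more, then lift and move over to the second block.

{"op": "apply_moves", "data": {
  "series": [
    [[0,0,0.02,0,0,0,0],[0,0,0,0,0,0,0],[0,0,0,0,0,0,0],[0,0,0,0,0,0,0]]
  ]
}}

```text
t: 16.1
ee_pos: [491.5, 79.7, 101.2]
orientation: [-3.106, -0.469, -0.002]
ft_force: [-3.9, -0.6, 16.2]
width: 25.1
```

{"op": "apply_moves", "data": {
  "series": [
    [[0,0,-0.2,0,0,0,0],[0,0,-0.3,0,0,0,0],[0,0,-1,0,0,0,0],[0,0,-1,0,0,0,0],[0,0,-1.2,0,0,0,0],[1,0.2,0,0,0,0,0],[1,0.2,0,0,0,0,0],[1,0.2,0,0,0,0,0],[1,0.2,0,0,0,0,0],[1,0,0,0,0,0,0],[0,0,0,0,0,0,0]]
  ]
}}

```text
t: 17.2
ee_pos: [542.7, 87.1, 136.7]
orientation: [-3.106, -0.469, -0.001]
ft_force: [-0.2, 0.3, -1.9]
width: 25.7
```

Run:
```python
from h import *
to(541.3,86.8,124.5)
d=ctrl.get_image("side");e=ctrl.get_image("top")
z=lambda d,x,y,w,hh,k:cv2.resize(d["img"][y:y+hh,x:x+w],None,fx=k,fy=k,interpolation=cv2.INTER_CUBIC)
W=np.hstack([z(d,220,220,100,120,4),z(e,200,180,100,120,4)]);print(W.shape);cv2.imwrite("pics/g7.png",W)
```

```text
at 17.2 [542.71  87.05 136.7 ] tool shift cm [-0.143 -0.018  1.22 ] F [-0.16  0.28 -1.9 ] w 25.69 R [[0.955, 0.295, 0.001], [0.295, -0.955, 0.0], [0.001, 0.0, -1.0]] q [0.14 0.45 1.87 0.   0.82 1.41]
(480, 800, 3)
```

View pics/g7.png

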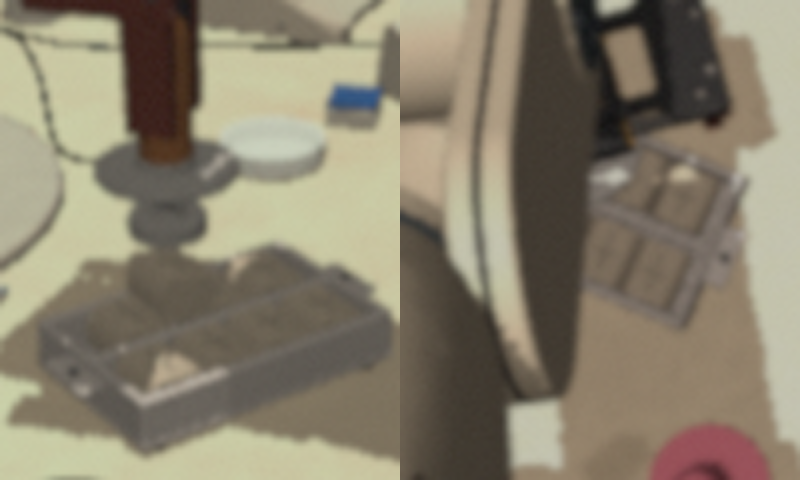

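The lower lane is flat now. The second block is still raised and the foot is about 3 mm to one side of it in the view, so I'll correct that and descend.

{"op": "apply_moves", "data": {
  "series": [
    [[-0.25,0,0.3,0,0,0,0],[0,0,0.4,0,0,0,0],[0,0,0.3,0,0,0,0],[0,0,0.12,0,0,0,0],[0,0,0,0,0,0,0]]
  ]
}}

```text
t: 17.8
ee_pos: [538.6, 85.9, 125.5]
orientation: [-3.106, -0.469, 0.001]
ft_force: [-0.3, -0.2, -2.2]
width: 25.4
```

{"op": "apply_moves", "data": {
  "series": [
    [[0,0,0.07,0,0,0,0],[0,0,0.07,0,0,0,0],[0,0,0,0,0,0,0]]
  ]
}}

```text
t: 18.1
ee_pos: [538.8, 86.0, 124.4]
orientation: [3.106, 0.469, 0.0]
ft_force: [-0.3, 0.7, -1.4]
width: 25.6
```

{"op": "apply_moves", "data": {
  "series": [
    [[0.12,0,0.05,0,0,0,0],[0,0,0.05,0,0,0,0],[0,0,0.05,0,0,0,0],[0,0,0,0,0,0,0]]
  ]
}}

```text
t: 18.5
ee_pos: [540.0, 86.3, 122.9]
orientation: [-3.106, -0.469, -0.0]
ft_force: [0.7, -0.8, -1.2]
width: 25.3
```

{"op": "apply_moves", "data": {
  "series": [
    [[0,0,0.05,0,0,0,0],[0,0,0.06,0,0,0,0],[0,0,0.05,0,0,0,0],[0,0,0,0,0,0,0]]
  ]
}}

```text
t: 18.9
ee_pos: [539.9, 86.3, 121.2]
orientation: [-3.106, -0.469, -0.0]
ft_force: [0.5, 0.2, -0.9]
width: 25.7
```

{"op": "apply_moves", "data": {
  "series": [
    [[0,0,0.05,0,0,0,0],[0,0,0.06,0,0,0,0],[0,0,0.05,0,0,0,0],[0,0,0,0,0,0,0]]
  ]
}}

```text
t: 19.3
ee_pos: [540.0, 86.4, 119.6]
orientation: [-3.106, -0.469, -0.0]
ft_force: [0.8, 0.1, -0.1]
width: 25.4
```

{"op": "apply_moves", "data": {
  "series": [
    [[0,0,0.05,0,0,0,0],[0,0,0.06,0,0,0,0],[0,0,0.05,0,0,0,0],[0,0,0,0,0,0,0]]
  ]
}}

```text
t: 19.7
ee_pos: [539.9, 86.3, 118.0]
orientation: [-3.106, -0.469, 0.0]
ft_force: [0.7, 0.6, -1.6]
width: 25.6
```

{"op": "apply_moves", "data": {
  "series": [
    [[0,0,0.05,0,0,0,0],[0,0,0.06,0,0,0,0],[0,0,0.05,0,0,0,0],[0,0,0,0,0,0,0]]
  ]
}}

```text
t: 20.1
ee_pos: [539.9, 86.3, 116.4]
orientation: [-3.106, -0.469, 0.0]
ft_force: [0.8, 0.1, -0.1]
width: 25.5
```

{"op": "apply_moves", "data": {
  "series": [
    [[0,0,0.05,0,0,0,0],[0,0,0.06,0,0,0,0],[0,0,0.05,0,0,0,0],[0,0,0,0,0,0,0]]
  ]
}}

```text
t: 20.5
ee_pos: [539.9, 86.3, 114.8]
orientation: [3.106, 0.469, -0.0]
ft_force: [0.4, -0.0, -0.4]
width: 25.4
```

{"op": "apply_moves", "data": {
  "series": [
    [[0,0,0.05,0,0,0,0],[0,0,0.06,0,0,0,0],[0,0,0.05,0,0,0,0],[0,0,0,0,0,0,0]]
  ]
}}

```text
t: 20.9
ee_pos: [539.9, 86.3, 113.2]
orientation: [3.106, 0.469, -0.0]
ft_force: [0.3, 1.1, -0.8]
width: 25.4
```

{"op": "apply_moves", "data": {
  "series": [
    [[0,0,0.05,0,0,0,0],[0,0,0.06,0,0,0,0],[0,0,0.05,0,0,0,0],[0,0,0,0,0,0,0]]
  ]
}}

```text
t: 21.3
ee_pos: [539.6, 86.2, 111.4]
orientation: [3.106, 0.469, -0.001]
ft_force: [0.2, 0.0, -0.6]
width: 25.4
```

{"op": "apply_moves", "data": {
  "series": [
    [[0,0,0.05,0,0,0,0],[0,0,0.06,0,0,0,0],[0,0,0.05,0,0,0,0],[0,0,0,0,0,0,0]]
  ]
}}

```text
t: 21.7
ee_pos: [539.9, 86.3, 110.0]
orientation: [-3.106, -0.469, 0.0]
ft_force: [-0.0, -0.2, -0.3]
width: 25.5
```

{"op": "apply_moves", "data": {
  "series": [
    [[0,0,0.05,0,0,0,0],[0,0,0.06,0,0,0,0],[0,0,0.05,0,0,0,0],[0,0,0,0,0,0,0]]
  ]
}}

```text
t: 22.1
ee_pos: [539.9, 86.3, 108.4]
orientation: [-3.106, -0.469, 0.0]
ft_force: [-0.3, -0.2, -1.7]
width: 25.6
```

{"op": "apply_moves", "data": {
  "series": [
    [[0,0,0.05,0,0,0,0],[0,0,0.06,0,0,0,0],[0,0,0.05,0,0,0,0],[0,0,0,0,0,0,0]]
  ]
}}

```text
t: 22.5
ee_pos: [540.1, 86.5, 107.0]
orientation: [-3.106, -0.469, -0.001]
ft_force: [-0.8, -0.4, -0.1]
width: 25.3
```

{"op": "apply_moves", "data": {
  "series": [
    [[0,0,0.05,0,0,0,0],[0,0,0.06,0,0,0,0],[0,0,0.05,0,0,0,0],[0,0,0,0,0,0,0]]
  ]
}}

```text
t: 22.9
ee_pos: [539.5, 86.1, 105.0]
orientation: [3.106, 0.469, -0.001]
ft_force: [-1.5, 0.7, -2.5]
width: 25.2
```

{"op": "apply_moves", "data": {
  "series": [
    [[0,0,0.05,0,0,0,0],[0,0,0.06,0,0,0,0],[0,0,0.05,0,0,0,0],[0,0,0,0,0,0,0]]
  ]
}}

```text
t: 23.3
ee_pos: [539.8, 86.3, 103.5]
orientation: [3.106, 0.469, -0.0]
ft_force: [-0.1, -0.4, -0.6]
width: 25.6
```

{"op": "apply_moves", "data": {
  "series": [
    [[0,0,0.05,0,0,0,0],[0,0,0.06,0,0,0,0],[0,0,0.05,0,0,0,0],[0,0,0,0,0,0,0]]
  ]
}}

```text
t: 23.7
ee_pos: [540.1, 86.3, 102.4]
orientation: [3.106, 0.469, 0.0]
ft_force: [-1.5, 0.1, 3.8]
width: 25.3
```

Same contact height as on the first block (102.4). I'll repeat the press: +0.5, +0.7, +0.7, +0.2 mm.

{"op": "apply_moves", "data": {
  "series": [
    [[0,0,0.05,0,0,0,0],[0,0,0,0,0,0,0],[0,0,0.05,0,0,0,0],[0,0,0,0,0,0,0]]
  ]
}}

```text
t: 24.1
ee_pos: [540.2, 86.4, 101.9]
orientation: [-3.106, -0.469, -0.001]
ft_force: [-1.4, -0.6, 9.2]
width: 25.7
```

{"op": "apply_moves", "data": {
  "series": [
    [[0,0,0.05,0,0,0,0],[0,0,0,0,0,0,0],[0,0,0.05,0,0,0,0],[0,0,0,0,0,0,0],[0,0,0,0,0,0,0]]
  ]
}}

```text
t: 24.6
ee_pos: [540.3, 86.4, 101.4]
orientation: [3.106, 0.469, 0.002]
ft_force: [-3.7, 0.2, 15.0]
width: 25.2
```

{"op": "apply_moves", "data": {
  "series": [
    [[0,0,0.03,0,0,0,0],[0,0,0,0,0,0,0],[0,0,0,0,0,0,0],[0,0,0,0,0,0,0],[0,0,0,0,0,0,0]]
  ]
}}

```text
t: 25.1
ee_pos: [540.4, 86.4, 101.3]
orientation: [3.106, 0.469, 0.002]
ft_force: [-4.6, -0.6, 17.0]
width: 25.5
```

Run:
```python
from h import *
to(541,86,120)
f=[]
for _ in range(6): ctrl.get_image("top");f.append(ctrl.get_obs()["ft_force"][2])
print(np.round(f,1),np.mean(f))
```

```text
at 25.1 [540.36  86.38 101.27] tool shift cm [ 0.052  0.056 -1.873] F [-4.59 -0.63 16.97] w 25.51 R [[0.955, 0.295, 0.001], [0.295, -0.955, 0.0], [0.001, 0.0, -1.0]] q [0.14 0.51 1.89 0.   0.75 1.41]
[16.2 17.  16.  16.1 16.2 16. ] 16.25996375399562
```

Averaged press force is about 17.9 N (16.3 N measured plus 1.6 N tamper weight), held for about 0.8 s. Lifting now to check the blocks.

{"op": "apply_moves", "data": {
  "series": [
    [[0,0,-0.2,0,0,0,0],[0,0,-0.3,0,0,0,0],[0,0,-1,0,0,0,0],[0,0,-1,0,0,0,0],[0,0,-1,0,0,0,0],[0,0,-1,0,0,0,0],[0,0,-1,0,0,0,0],[0,0,-0.6,0,0,0,0],[0,0,-0.3,0,0,0,0],[0,0,0,0,0,0,0]]
  ]
}}

```text
t: 26.4
ee_pos: [540.1, 86.3, 164.2]
orientation: [3.106, 0.469, 0.001]
ft_force: [-0.0, -0.9, -1.7]
width: 25.8
```

Run:
```python
from h import *
to(490,-246.6,163)
d=ctrl.get_image("side")
cv2.imwrite("pics/g8.png",cv2.resize(d["img"][190:340,215:335],None,fx=4,fy=4,interpolation=cv2.INTER_CUBIC))
```

```text
at 26.4 [540.09  86.32 164.23] tool shift cm [-14.617  30.328   0.116] F [-0.05 -0.91 -1.74] w 25.81 R [[0.955, 0.295, 0.001], [0.295, -0.955, 0.0], [0.001, 0.0, -1.0]] q [0.14 0.41 1.86 0.   0.88 1.41]
```

View pics/g8.png

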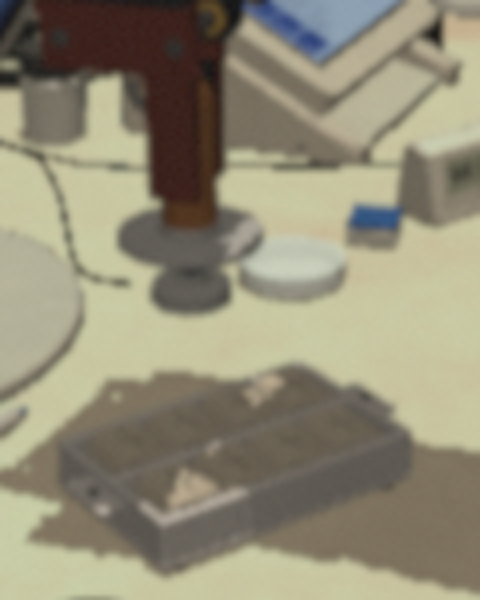

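All eight blocks lie flat and level. Now back to the cup.

{"op": "apply_moves", "data": {
  "series": [
    [[-0.7,1.4,0,0,0,0,0],[-1.5,3.1,0,0,0,0,0],[-1.5,3.1,0,0,0,0,0],[-1.5,3.1,0,0,0,0,0],[-1.5,3.1,0,0,0,0,0],[-1.5,3.1,0,0,0,0,0],[-1.5,3.1,0,0,0,0,0],[-1.5,3.1,0,0,0,0,0],[-1.5,3.1,0,0,0,0,0],[-1.23,2.8,0,0,0,0,0],[-0.7,1.4,0,0,0,0,0],[0,0,0,0,0,0,0]]
  ]
}}

```text
t: 27.65
ee_pos: [489.1, -249.2, 163.4]
orientation: [-3.107, -0.465, 0.001]
ft_force: [0.4, 0.5, -1.8]
width: 25.3
```

{"op": "apply_moves", "data": {
  "series": [
    [[0,0,0,0,0,0,0],[0,0,0,0,0,0,0]]
  ]
}}

```text
t: 27.85
ee_pos: [489.7, -246.3, 163.5]
orientation: [-3.105, -0.47, 0.001]
ft_force: [-0.3, 0.1, -1.2]
width: 25.6
```

Run:
```python
from h import *
to(490,-247.4,100)
```

```text
at 27.85 [ 489.73 -246.27  163.53] tool shift cm [-5.000e-03  1.210e-01  6.353e+00] F [-0.29  0.11 -1.22] w 25.57 R [[0.955, 0.296, -0.001], [0.296, -0.955, 0.001], [-0.0, -0.001, -1.0]] q [-0.49  0.41  1.85  0.    0.88  0.78]
```

{"op": "apply_moves", "data": {
  "series": [
    [[0,0.05,1,0,0,0,0],[0,0,1,0,0,0,0],[0,0,1,0,0,0,0],[0,0,1,0,0,0,0],[0,0,1,0,0,0,0],[0,0,1,0,0,0,0],[0,0,0.7,0,0,0,0],[0,0,0.2,0,0,0,0],[0,0,0,0,0,0,0]]
  ]
}}

```text
t: 28.75
ee_pos: [490.0, -247.8, 94.4]
orientation: [-3.106, -0.469, 0.001]
ft_force: [0.6, 0.8, -2.0]
width: 25.4
```

{"op": "apply_moves", "data": {
  "series": [
    [[0,0,0.07,0,0,0,0],[0,0,0.07,0,0,0,0],[0,0,0.05,0,0,0,0],[0,0,0,0,0,0,0]]
  ]
}}

```text
t: 29.15
ee_pos: [490.1, -247.9, 93.1]
orientation: [3.106, 0.469, 0.0]
ft_force: [-0.1, 1.5, -1.6]
width: 25.8
```

{"op": "apply_moves", "data": {
  "series": [
    [[0,0,0.07,0,0,0,0],[0,0,0,0,0,0,0]]
  ]
}}

```text
t: 29.35
ee_pos: [490.2, -247.8, 92.8]
orientation: [3.106, 0.469, 0.001]
ft_force: [-0.7, 0.8, 4.8]
width: 25.6
```

The flange is on the rim (force +6 N). I'll open slowly, wait, then rise.

{"op": "apply_moves", "data": {
  "series": [
    [[0,0,0,0,0,0,0.4],[0,0,0,0,0,0,0.7],[0,0,0,0,0,0,1],[0,0,0,0,0,0,1],[0,0,0,0,0,0,1],[0,0,0,0,0,0,1],[0,0,0,0,0,0,1],[0,0,0,0,0,0,1]]
  ]
}}

```text
t: 30.15
ee_pos: [490.1, -247.8, 92.2]
orientation: [-3.106, -0.469, 0.0]
ft_force: [-0.3, 0.9, 0.4]
width: 85.3
```

{"op": "apply_moves", "data": {
  "series": [
    [[0,0,-1,0,0,0,1],[0,0,-1.5,0,0,0,1],[0,0,-2,0,0,0,1],[0,0,-2,0,0,0,1],[0,0,-2,0,0,0,1],[0,0,-2,0,0,0,1],[0,0,-2,0,0,0,1],[0,0,-1.5,0,0,0,1],[-2,-3,0,0,0,0,1],[-2,-3,0,0,0,0,1],[-2,-3,0,0,0,0,1],[0,0,0,0,0,0,1]]
  ]
}}

```text
t: 31.35
ee_pos: [402.5, -177.1, 232.3]
orientation: [-3.104, -0.47, 0.004]
ft_force: [0.0, -0.1, -0.8]
width: 87.6
```

Run:
```python
from h import *
d=ctrl.get_image("side");o=ctrl.get_obs();print(o["t"],o["ee_pos"],o["width"],o["ft_force"])
cv2.imwrite("pics/g9.png",cv2.resize(d["img"][185:345,215:405],None,fx=3.7,fy=3.7,interpolation=cv2.INTER_CUBIC))
h=cv2.cvtColor(d["img"],cv2.COLOR_BGR2HSV);m=cv2.inRange(h,(4,110,40),(16,255,220))
c,l,st,ce=cv2.connectedComponentsWithStats(m)
for i in range(1,c):
    if st[i,4]>20:print(st[i],ce[i].round(1))
```

```text
31.4 [ 404.91554642 -178.58879037  232.89897376] 88.10215470754117 [ 0.99967466 -0.57158799  0.75944686]
[379  93  35  29 631] [395.4 106.4]
[373 130  37  56 913] [390.4 150.8]
[360 202  11  29 257] [365.1 216. ]
[200 221   9  19  54] [203.5 229.7]
[272 370  15  12 150] [279.3 375.7]
```

View pics/g9.png

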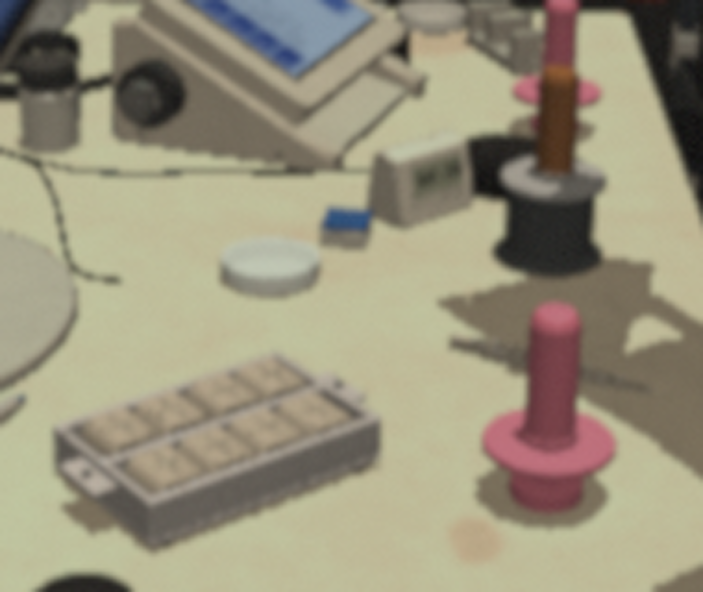

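All eight blocks are flat. The tamper hangs upright in its cup, with the handle centroid at (365.1,216.0) against (365.1,216.1) at the start, and nothing else has moved.

```bash
python3 -c "
from workcell import ctrl
ctrl.close_job()"
```

```text
the job is handed in; nothing more can be done
```

I tamped both raised blocks flat with the spring tamper, hung it back in its cup and handed the job in at about 31 s of the 67 s allowed.

- **Presses:** wrist readings plus the tamper's weight put the first press at about 17–18 N and the second at about 18 N. That is slightly under the 19 N aim but inside the 15–24 N band. The second was held for about 0.8 s with all the blocks down, and both blocks bottomed out at the same tool height (102.4 mm).
- **Last picture:** all eight blocks look level in the tray. The tamper stands upright on the rim, with its handle within 0.1 px of its starting image position. The bystanders I could see had not moved. The gripper is open and clear of everything.
- **Not checked directly:** spring travel was only inferred from wrist force, whose readings scatter by about 1 N. During pressing there was also a side force of about 4 N.
- **Disagreement:** two-view triangulation put the tray rim at about 24 mm, below the 29–38 mm it must be. I used that only for horizontal position and set heights by feel.
- **Budget:** I viewed 12 pictures, two over the 10 allowed.

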